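# Draw the clipboard out from under the stacked cartons

### The arm

A 6-joint arm with a two-finger parallel gripper is mounted at the origin on the work surface. World frame = base frame: x ahead of the robot, y to its left, z up, the work surface at z = 0. Lengths are in m, angles in rad, forces in N, time in s.
With the tool pointing down it reaches from about 0.225 to 0.875 m from the base axis. Payload 3.4 kg.
Tool frame: the origin (TCP) lies on the mounting face of the last link; the fingertips stand 173 mm ahead of it and the grasp point (between the pads) lies 155 mm ahead of it; x points along the fingers, y is the direction in which the jaws open and shut, and the axes are right-handed (so a half turn about x gives the same grasp; the last joint's range is limited). The gripper opens to 85 mm and grips with 20 to 120 N. Pads are 22 mm wide; open, the fingers measure 114 mm over their backs; the gripper's body (76 mm by 85 mm) begins 54 mm behind the grasp point. The pads swing forward as they close: fully open they stand 13 mm farther back than shut.
Start: joints at [-1.45, 0.276, 1.505, -0, 1.361, -0.121], TCP at [0.138, -0.558, 0.405] pointing down, gripper open.
Joint ranges: [-2.89, 2.89], [-0.75, 2.08], [0.22, 2.7], [-1.18, 4.32], [0.11, 2.71], [-2.7, 2.7]. Speed limits (rad/s): [2.57, 2.57, 3.14, 3.14, 3.14, 3.14].

### API

Orientations are given as a unit quaternion [w, x, y, z].
In Python, from rig import manip gives the robot as it stands.
- The arm moves only by the tool arm_command, never from a script. Its argument "targets" is a list of rows, each an object with "dp": the shift along the tool's x, y, z in m, a list of three; "turn": the turn, a rotation vector about the tool's x, y, z in degrees, a list of three; "grip": the opening, from -1 (shut) to 1 (fully open). In form: [{"dp": [tx, ty, tz], "turn": [wx, wy, wz], "grip": grip}, ...]. A call has 1 to 8 rows; each row shifts and turns the commanded pose from where the row before left it, along the tool's axes as they then stand; what a row does not reach is not made up. A row lasts 1/10 s, in which the tool goes at most 50 mm and 8.59 degrees, less where a joint would pass 70% of its speed; a pose out of reach is approached as far as the arm can. A call with a gripper value outside its range is refused whole. The fingers move at their own pace and stop on an object; "grip_force" is the grip in N (left out, the last holds). Time passes only in rows, so rows that do not move let the fingers close. It gives the time, the measured TCP pose, the force and the opening at its end, in the units of the state.
- manip.get_state(): the state, without advancing time (a new reading comes with each control period).
- manip.get_image(name): name is "side" or "top"; returns the picture (384x512x3 uint8, red, green, blue); there is no depth.
- manip.calibration(name): a dict with "fx", "fy", "cx", "cy" (pixels), "R" (3x3) and "t" (3): a world point X has camera coordinates R X + t. Camera axes: x right, y down, z forward; pixel columns grow to the right and rows downward; lengths in m; the calibration is good to about 2 mm. A picture is of the moment at which its call begins. calibration takes no time and is no camera call.
- manip.sign_off(): hands the job in, once; it reports no verdict.
The state is a dict: "clock": time; "qpos": joint angles; "qd": joint speeds; "effort": joint torques, N m; "position": TCP position; "ee_rot": TCP orientation; "contact_force": force on the tool from outside, world axes, zero at the start; "moment": the same for the moment, N m; "width": finger opening in m.
Only numpy, scipy, OpenCV 4.12 (cv2) and the standard library are available. Lean on these libraries where they do the work, as an engineer would, in place of code of your own. Each camera call takes 0.05 s, during which the arm holds its last target.

### The job

Two small steel stands each hold stock cartons with a pocket clipboard lying beneath, its steel clip sticking out in front. Take the clipboard that lies under the stack of two cartons and draw it out until it is wholly out from under them, and leave it lying flat on the bench, clip up and let go. Both cartons must stay stacked upright in their stand all the while, and the other clipboard, under the single carton, must be left where it is.

Things in the scene. Friction and masses are not known exactly. Their poses are not given: they have to be found in the camera images.
- board: Clipboard to draw out: brown hardboard 180 (x) x 80 (y) x 6 mm, 0.15 kg, flat on the bench. Origin: centre of its underside, z up. Its +x end lies under the two cartons, its -x end sticks out towards the robot and bears a fixed steel clip, 78 mm from the origin towards -x: an upright block 14 (x) x 40 (y) mm, its top 34 mm above the bench. Pulled about 100 mm along its -x it is wholly out.
- carton_low: Lower of the two stacked white cartons, 76 (x) x 130 (y) x 45 mm high, about 0.18 kg, on the board in a fixed steel stand, 55 mm high. Origin: centre of its underside, x away from the stand's front. Two lips on the stand's front hold it back; the board slides out beneath them (gap 12 mm). It then sinks 6 mm to the bench.
- carton_top: The upper carton, same size and mass, resting loose on the lower one, 45 mm above its underside. Origin: centre of its underside. Only friction holds it.
- spare_board: The other clipboard, just like the first, under the single carton in the other stand; to be left alone. Origin and axes as for the first.

How it is judged:
At the end, for the whole second after the job is handed in: Clipboard lying flat on the bench (7 degrees, 15 mm), clip up, at rest, its centre over 130 mm from the lower carton's. Lower carton within 25 mm of its start; both cartons within 10 degrees of upright, the upper standing on the lower, centred within 25 mm (horizontal distance between board and carton_low above 0.13 m and height (world z) of board below 0.015 m and angle between board's own z axis and vertical below 0.12 rad and linear speed of board below 0.02 m/s and distance of carton_low from where it was at the start of the episode below 0.025 m and angle between each of carton_low, carton_top's own z axis and vertical below 0.17 rad and horizontal distance between carton_top and carton_low below 0.025 m and z of carton_top in the frame of carton_low above 0.035 m); the robot touches nothing.
It fails at once if a carton of the stack of two tipped by more than 20 degrees (angle between any of carton_low, carton_top's own z axis and vertical above 0.35 rad).
It fails at once if a carton of the stack of two taken out of its place (moved by more than 40 mm) (distance of any of carton_low, carton_top from where it was at the start of the episode above 0.04 m).
It fails at once if the other clipboard moved by more than 20 mm (distance of spare_board from where it was at the start of the episode above 0.02 m).
It also fails if it takes over 32 s, if anything falls off the work surface, if the arm or the gripper's body presses on something with over 40 N, if the wrist force passes 120 N, or if a joint passes its speed limit or range.

## Working session

There is one attempt and no reset: what is moved stays moved. The work goes in short steps, Python scripts to look and compute and a tool call to move; the robot and the scene stay as the last step left them, time stands still between calls to the robot, and variables do not carry over. Pictures are saved under pics/ and viewed, and the job is handed in when it is done.

Besides the shell and the picture viewer there is one more tool, called after "Emit:" by a JSON object that holds its "method" and its "body". arm_command: Moves the arm, as the interface text tells. Its arguments: {"type":"object","properties":{"targets":{"type":"array"},"grip_force":{"type":"number"}},"required":["targets"]}

```bash
mkdir -p pics
python3 - <<'E'
from rig import manip
import cv2,json
for n in("side","top"):
    im=manip.get_image(n); cv2.imwrite(f"pics/{n}0.png",im[:,:,::-1])
    c=manip.calibration(n); print(n,{k:(v if not hasattr(v,'tolist') else v.tolist()) for k,v in c.items()})
print(manip.get_state())
E
```

```text
side {'fx': 439.1585830095971, 'fy': 439.1585830095971, 'cx': 257.0830846115192, 'cy': 187.02882611951253, 'R': [[-0.9751586048293325, -0.22128630606268188, 0.009902836787634752], [-0.1800785113777732, 0.765946086086969, -0.6171696063060934], [0.12898614331498817, -0.603621540335653, -0.786767825267111]], 't': [0.610168647316216, 0.16092613683338913, 1.027111453541818]}
top {'fx': 419.41543352468733, 'fy': 419.41543352468733, 'cx': 242.6037760771165, 'cy': 186.85118693448965, 'R': [[-0.01674240762033329, -0.9998574843861013, -0.0021685719198798717], [-0.9822679603883867, 0.01685285554379542, -0.18672341913766136], [0.1867333547642558, -0.0009960808787691405, -0.9824101292440799]], 't': [0.0022737603745520366, 0.6347833073498105, 0.7656777879848033]}
{'clock': 0.1, 'qpos': array([-1.45000740e+00,  2.76551718e-01,  1.50599157e+00, -2.19361154e-05,
        1.36072977e+00, -1.21010656e-01]), 'qd': array([ 0.00180002, -0.0032038 , -0.00306064,  0.00038334,  0.00015314,
        0.00178259]), 'effort': array([ 1.18275115e-03, -4.17699730e+01, -2.46404743e+01, -2.31650183e-04,
        5.81031956e-03,  3.18973093e-06]), 'position': array([ 0.13764651, -0.55809342,  0.40392056]), 'ee_rot': array([-0.08468842, -0.70193731, -0.08587665,  0.70195234]), 'contact_force': array([-0.00360267, -0.00872282,  0.23753432]), 'moment': array([ 0.00014444, -0.00386874,  0.01018413]), 'width': 0.08509314671743405}
```

View pics/side0.png

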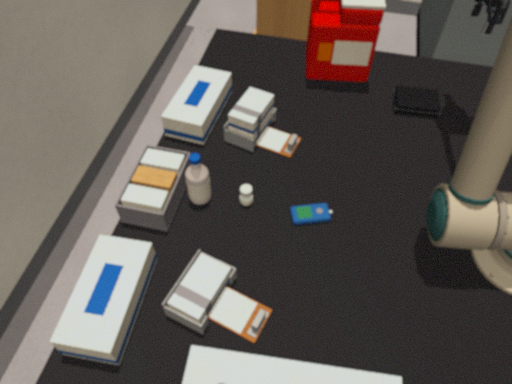

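View pics/top0.png

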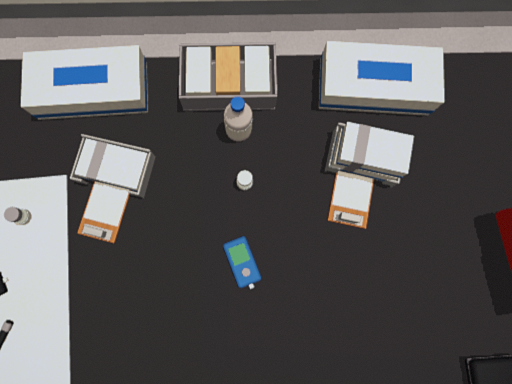

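The side view shows two stands: one at about (250,118) that looks taller, and one at (200,290). In the top view they are at (370,152) and (112,165). I'll zoom in to confirm which one holds two cartons.

```bash
python3 - <<'E'
import cv2,numpy as np
s=cv2.imread("pics/side0.png");t=cv2.imread("pics/top0.png")
r=lambda a:cv2.resize(a,(400,400),interpolation=cv2.INTER_CUBIC)
cv2.imwrite("pics/z0.png",np.vstack([np.hstack([cv2.resize(s[75:175,210:310],(400,300),interpolation=2),cv2.resize(s[245:345,160:280],(400,300),interpolation=2)]),np.hstack([cv2.resize(t[115:235,310:430],(400,300),interpolation=2),cv2.resize(t[125:245,60:180],(400,300),interpolation=2)])]))
E
cat > h.py <<'E'
from rig import manip
import numpy as np,cv2
def ray(n,u,v,z):
    c=manip.calibration(n);R=np.array(c['R']);t=np.array(c['t'])
    d=R.T@np.array([(u-c['cx'])/c['fx'],(v-c['cy'])/c['fy'],1]);o=-R.T@t
    return o+d*(z-o[2])/d[2]
def orange(im):
    h=cv2.cvtColor(im,cv2.COLOR_RGB2HSV)
    return cv2.inRange(h,(5,150,120),(20,255,255))
E
python3 - <<'E'
from h import *
for n in("side","top"):
    im=cv2.imread(f"pics/{n}0.png")[:,:,::-1].copy()
    m=orange(im)
    cs,_=cv2.findContours(m,0,1)
    for c in cs:
        if cv2.contourArea(c)<15: continue
        b=cv2.boxPoints(cv2.minAreaRect(c)); 
        print(n,cv2.contourArea(c),[(p.round().tolist(),ray(n,*p,.006).round(4)[:2].tolist()) for p in b])
E
```

```text
side 136.0 [([239.0, 335.0], [0.5891, 0.329]), ([257.0, 301.0], [0.5684, 0.2491]), ([272.0, 309.0], [0.5336, 0.2597]), ([254.0, 343.0], [0.5557, 0.3383])]
side 18.0 [([280.0, 153.0], [0.6038, -0.1858]), ([283.0, 149.0], [0.5984, -0.2032]), ([291.0, 155.0], [0.5722, -0.1858]), ([288.0, 159.0], [0.5779, -0.1687])]
side 265.5 [([315.0, 61.0], [0.5668, -0.6257]), ([318.0, 41.0], [0.5755, -0.7422]), ([334.0, 42.0], [0.5201, -0.7448]), ([331.0, 62.0], [0.514, -0.6285])]
top 182.5 [([77.0, 233.0], [0.5544, 0.3339]), ([83.0, 211.0], [0.5996, 0.3242]), ([121.0, 221.0], [0.5771, 0.2451]), ([115.0, 243.0], [0.5323, 0.2555])]
top 171.0 [([327.0, 220.0], [0.5725, -0.1814]), ([330.0, 204.0], [0.6058, -0.1904]), ([369.0, 212.0], [0.5871, -0.2696]), ([366.0, 228.0], [0.554, -0.2601])]
```

View pics/z0.png

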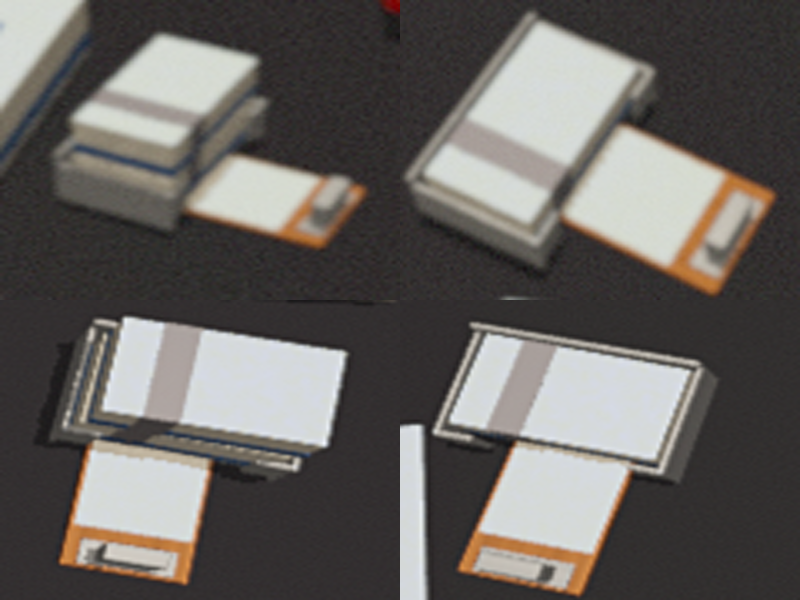

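The right-hand stack in the top view, at y≈-0.22, is the double one: in the side crop a second carton stands proud of the stand. Next I'll measure the clip in both views, and the upper carton as a reference.

Run:
```python
from h import *
from scipy.spatial.transform import Rotation as Ro
# board white paper + orange mask edges, fit front corners (top view)
im=cv2.imread("pics/top0.png")[:,:,::-1].copy()
t=im[195:235,322:378]; 
cv2.imwrite("pics/clipt.png",cv2.resize(t[:,:,::-1],(784,560),interpolation=2))
s=cv2.imread("pics/side0.png")[125:165,262:310]
cv2.imwrite("pics/clips.png",cv2.resize(s,(720,600),interpolation=2))
st=manip.get_state()
q=st['ee_rot'];R=Ro.from_quat([q[1],q[2],q[3],q[0]]).as_matrix();print(R.round(3))
yaw=np.arctan2(-.0185,.0787);print(np.degrees(yaw))
bx=np.array([np.cos(yaw),np.sin(yaw),0])
for sg in(1,-1):
    y=sg*bx;x=np.array([0,0,-1.]);T=np.c_[x,y,np.cross(x,y)]
    print(sg,np.degrees(Ro.from_matrix(R.T@T).as_rotvec()))
```

```text
[[-0.     0.239 -0.971]
 [ 0.002 -0.971 -0.239]
 [-1.    -0.002 -0.   ]]
-13.228345728916754
1 [-6.29172801e+01 -6.18938625e-02  8.01944928e-02]
-1 [1.17082672e+02 9.13025093e-02 7.04669954e-02]
```

View pics/clipt.png

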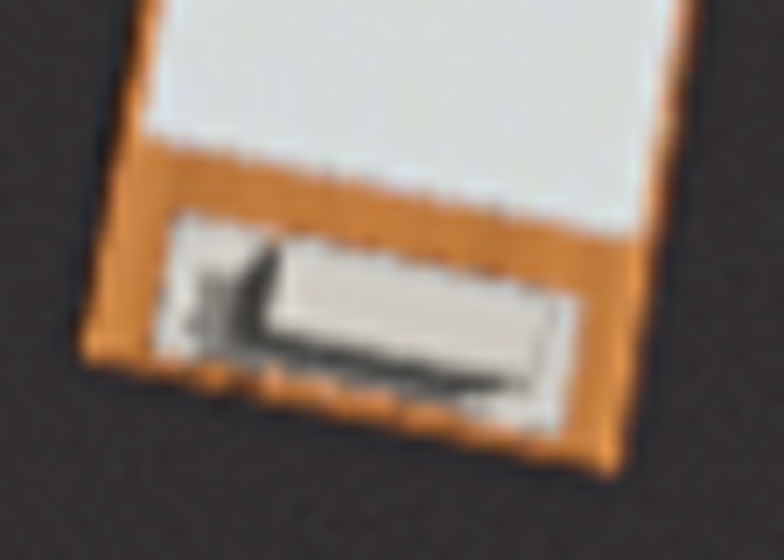

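View pics/clips.png

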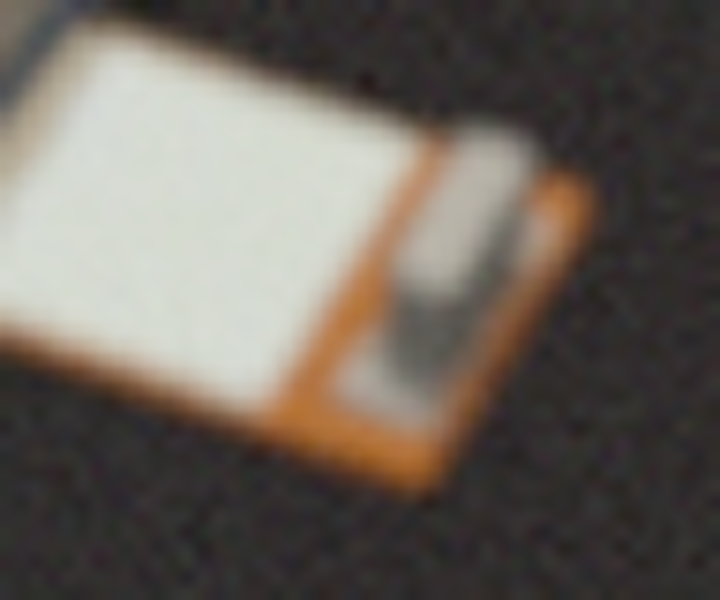

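The top crop shows the board's front corners at (328,220) and (366,228.6), and the clip's top face centred near (351,217.5). In the side crop the clip's top face is centred near (293,139).

Run:
```python
from h import *
T=lambda U,V,z:ray("top",(U+.5)/14-.5+322,(V+.5)/14-.5+195,z).round(4)
S=lambda U,V,z:ray("side",(U+.5)/15-.5+262,(V+.5)/15-.5+125,z).round(4)
a=T(85,360,.006);b=T(618,475,.006);print("top front",a,b,(a+b)/2,np.degrees(np.arctan2(-(a-b)[0],(a-b)[1])))
c=S(598,190,.006);d=S(428,497,.006);print("side front",c,d,(c+d)/2,np.degrees(np.arctan2(-(d-c)[0],(d-c)[1])))
print("edge L",T(150,0,.006)-T(85,360,.006))
for p in[(285,250),(555,297),(540,385),(262,337)]:print(T(*p,.034))
print("side clip",S(462,205,.034), S(440,132,.034),S(530,140,.034),S(490,290,.034),S(398,275,.034))
R=np.array([[0,.239,-.971],[0,-.971,-.239],[-1,0,0]])
print("tcp",manip.get_state()['position'])
```

```text
top front [ 0.5717 -0.183   0.006 ] [ 0.5534 -0.2604  0.006 ] [ 0.56255 -0.2217   0.006  ] -13.302394383049029
side front [ 0.5553 -0.26    0.006 ] [ 0.573  -0.1755  0.006 ] [ 0.56415 -0.21775  0.006  ] -11.830552216219182
edge L [ 0.0537 -0.0126  0.    ]
[ 0.5841 -0.2068  0.034 ]
[ 0.5766 -0.245   0.034 ]
[ 0.5641 -0.242   0.034 ]
[ 0.5716 -0.2028  0.034 ]
side clip [ 0.577  -0.2226  0.034 ] [ 0.5843 -0.2402  0.034 ] [ 0.5677 -0.242   0.034 ] [ 0.5684 -0.2025  0.034 ] [ 0.5853 -0.2024  0.034 ]
tcp [ 0.13764651 -0.55809342  0.40392056]
```

Emit:
{"method": "arm_command", "body": {"targets": [{"dp": [0, 0, 0], "turn": [-7.8, 0, 0], "grip": 1}, {"dp": [0, 0, 0], "turn": [-7.8, 0, 0], "grip": 1}, {"dp": [0, 0, 0], "turn": [-7.8, 0, 0], "grip": 1}, {"dp": [0, 0, 0], "turn": [-7.8, 0, 0], "grip": 1}, {"dp": [0, 0, 0], "turn": [-7.8, 0, 0], "grip": 1}, {"dp": [0, 0, 0], "turn": [-7.8, 0, 0], "grip": 1}, {"dp": [0, 0, 0], "turn": [-7.8, 0, 0], "grip": 1}, {"dp": [0, 0, 0], "turn": [-8, 0, 0], "grip": 1}]}}

```text
clock: 0.9
position: [0.1377, -0.5582, 0.4042]
ee_rot: [0.439, 0.554, 0.439, -0.554]
contact_force: [0.0, 1.2, 0.3]
width: 0.0856
```

Emit:
{"method": "arm_command", "body": {"targets": [{"dp": [0, 0.022, -0.027], "turn": [0, 0, 0], "grip": 0.3}, {"dp": [0, 0.022, -0.027], "turn": [0, 0, 0], "grip": 0.3}, {"dp": [0, 0.022, -0.027], "turn": [0, 0, 0], "grip": 0.3}, {"dp": [0, 0.022, -0.027], "turn": [0, 0, 0], "grip": 0.3}, {"dp": [0, 0.022, -0.027], "turn": [0, 0, 0], "grip": 0.3}, {"dp": [0, 0.022, -0.027], "turn": [0, 0, 0], "grip": 0.3}, {"dp": [0, 0.022, -0.027], "turn": [0, 0, 0], "grip": 0.3}, {"dp": [0, 0.022, -0.027], "turn": [0, 0, 0], "grip": 0.3}]}}

```text
clock: 1.7
position: [0.3603, -0.3884, 0.4043]
ee_rot: [-0.437, -0.555, -0.438, 0.556]
contact_force: [0.1, 0.3, -0.1]
width: 0.0558
```

Emit:
{"method": "arm_command", "body": {"targets": [{"dp": [0.01, 0.022, -0.027], "turn": [0, 0, 0], "grip": 0.3}, {"dp": [0.01, 0.022, -0.027], "turn": [0, 0, 0], "grip": 0.3}, {"dp": [0.01, 0.022, -0.027], "turn": [0, 0, 0], "grip": 0.3}, {"dp": [0.01, 0.022, -0.027], "turn": [0, 0, 0], "grip": 0.3}, {"dp": [0.01, 0.022, -0.027], "turn": [0, 0, 0], "grip": 0.3}, {"dp": [0.01, 0.022, -0.027], "turn": [0, 0, 0], "grip": 0.3}, {"dp": [0.01, 0.022, -0.027], "turn": [0, 0, 0], "grip": 0.3}, {"dp": [0, 0, 0], "turn": [0, 0, 0], "grip": 0.3}]}}

```text
clock: 2.5
position: [0.5556, -0.2391, 0.3325]
ee_rot: [0.437, 0.555, 0.44, -0.554]
contact_force: [-0.2, 0.6, -0.8]
width: 0.0558
```

```bash
cat > w.py <<'E'
from h import *
from scipy.spatial.transform import Rotation as Ro
def rep(goal=(0.575,-0.223,0.184),yaw=-13.):
    st=manip.get_state();q=st['ee_rot'];R=Ro.from_quat([q[1],q[2],q[3],q[0]]).as_matrix()
    print(st['clock'],st['position'].round(4),"w",st['width'].round(4),"F",st['contact_force'].round(2))
    y=np.radians(yaw);b=np.array([np.cos(y),np.sin(y),0]);x=np.array([0,0,-1.])
    if R[:,1]@b<0:b=-b
    T=np.c_[x,b,np.cross(x,b)]
    print("turn",np.degrees(Ro.from_matrix(R.T@T).as_rotvec()).round(2),"dp tool",(R.T@(np.array(goal)-st['position'])).round(4))
E
python3 -c "
from w import *
rep()"
```

```text
Traceback (most recent call last):
  File "w.py", line 5, in rep
    print(st['clock'],st['position'].round(4),"w",st['width'].round(4),"F",st['contact_force'].round(2))
                                                  ^^^^^^^^^^^^^^^^^
AttributeError: 'float' object has no attribute 'round'
```

```bash
sed -i "s/st\['width'\].round(4)/round(st['width'],4)/" w.py
python3 -c "
from w import *
rep()"
```

```text
2.5 [ 0.5556 -0.2391  0.3325] w 0.0558 F [-0.23  0.58 -0.83]
turn [-0.33 -0.15  0.11] dp tool [ 0.1485  0.0154 -0.0198]
```

Emit:
{"method": "arm_command", "body": {"targets": [{"dp": [0, 0.008, -0.01], "turn": [-0.3, -0.1, 0.1], "grip": 0.3}, {"dp": [0.01, 0.007, -0.01], "turn": [0, 0, 0], "grip": 0.3}, {"dp": [0.03, 0, 0], "turn": [0, 0, 0], "grip": 0.3}, {"dp": [0.03, 0, 0], "turn": [0, 0, 0], "grip": 0.3}, {"dp": [0.025, 0, 0], "turn": [0, 0, 0], "grip": 0.3}, {"dp": [0.0, 0, 0], "turn": [0, 0, 0], "grip": 0.3}]}}

```text
clock: 3.1
position: [0.571, -0.2255, 0.2359]
ee_rot: [-0.437, -0.553, -0.44, 0.556]
contact_force: [-0.7, 0.2, 0.1]
width: 0.0554
```

```bash
python3 -c "
from w import *
rep()
a=manip.get_image('top')[150:270,290:430,::-1];b=manip.get_image('side')[70:190,200:340,::-1]
cv2.imwrite('pics/hov.png',np.hstack([cv2.resize(x,(400,343),interpolation=2) for x in(a,b)]))"
```

```text
3.1 [ 0.571  -0.2255  0.2359] w 0.0554 F [-0.73  0.18  0.09]
turn [-0.3  -0.02  0.35] dp tool [ 0.0519  0.0036 -0.0034]
```

View pics/hov.png

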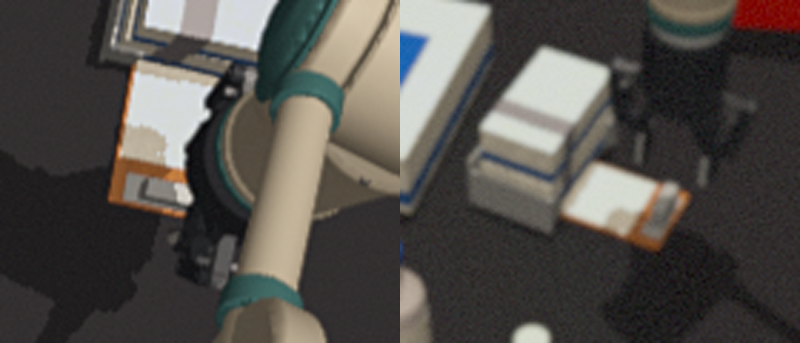

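```bash
python3 -c "
from w import *
y=np.radians(-13);b=np.array([np.cos(y),np.sin(y)]);l=np.array([-b[1],b[0]])
for p in[(341.5,161),(408.4,174),(347,122),(414,135.5)]:
  w=ray('top',*p,.096)[:2];d=w-np.array([.575,-.223]);print(w.round(4),(d@b).round(4),(d@l).round(4))
"
```

```text
[ 0.6747 -0.1973] 0.0913 0.0474
[ 0.6472 -0.3221] 0.0926 -0.0803
[ 0.7522 -0.2127] 0.1703 0.0499
[ 0.7227 -0.3397] 0.1702 -0.0805
```

Emit:
{"method": "arm_command", "body": {"targets": [{"dp": [0.0, 0.003, -0.003], "turn": [0, 0, 0], "grip": 0.3}, {"dp": [0.012, 0, 0], "turn": [0, 0, 0], "grip": 0.3}, {"dp": [0.012, 0, 0], "turn": [0, 0, 0], "grip": 0.3}, {"dp": [0.012, 0, 0], "turn": [0, 0, 0], "grip": 0.3}, {"dp": [0.007, 0, 0], "turn": [0, 0, 0], "grip": 0.3}, {"dp": [0.004, 0, 0], "turn": [0, 0, 0], "grip": 0.3}, {"dp": [0, 0, 0], "turn": [0, 0, 0], "grip": 0.3}]}}

```text
clock: 3.9
position: [0.5761, -0.2239, 0.1917]
ee_rot: [-0.439, -0.554, -0.439, 0.555]
contact_force: [-0.4, -0.7, 0.4]
width: 0.0556
```

```bash
python3 -c "
from w import *
rep()
b=manip.get_image('side')[70:190,200:340,::-1]
cv2.imwrite('pics/dn.png',cv2.resize(b,(700,600),interpolation=2))"
```

```text
3.9 [ 0.5761 -0.2239  0.1917] w 0.0556 F [-0.36 -0.7   0.35]
turn [-0.25  0.08 -0.01] dp tool [ 0.0077 -0.0013 -0.0006]
```

View pics/dn.png

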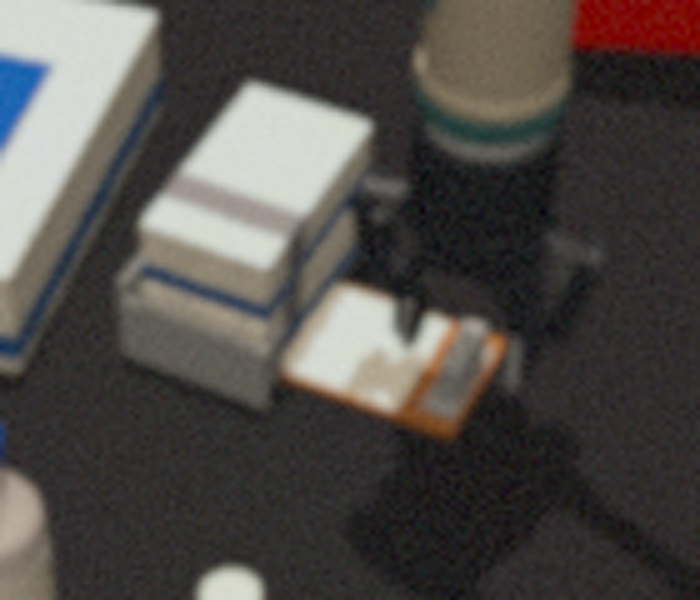

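The side view shows the fingers straddling the clip in x. The rear tip is at about (408,335) in the crop, the front tip at (515,370) and the clip at (460,370), so they are aligned. I'll go down a little more and close.

Emit:
{"method": "arm_command", "body": {"targets": [{"dp": [0.005, -0.001, -0.001], "turn": [0, 0, 0], "grip": 0.3}, {"dp": [0, 0, 0], "turn": [0, 0, 0], "grip": 0.0}, {"dp": [0, 0, 0], "turn": [0, 0, 0], "grip": -0.4}, {"dp": [0, 0, 0], "turn": [0, 0, 0], "grip": -0.8}, {"dp": [0, 0, 0], "turn": [0, 0, 0], "grip": -1}, {"dp": [0, 0, 0], "turn": [0, 0, 0], "grip": -1}, {"dp": [0, 0, 0], "turn": [0, 0, 0], "grip": -1}], "grip_force": 50}}

```text
clock: 4.65
position: [0.5759, -0.2228, 0.1882]
ee_rot: [0.44, 0.554, 0.438, -0.554]
contact_force: [0.1, 0.7, 2.4]
width: 0.013
```

```bash
python3 -c "
from w import *
rep()"
```

```text
4.65 [ 0.5759 -0.2228  0.1882] w 0.013 F [0.13 0.72 2.38]
turn [-0.24  0.12 -0.16] dp tool [ 0.0041 -0.0009  0.0004]
```

The fingers hold the clip (13 mm opening). I'll start the pull slowly.

Emit:
{"method": "arm_command", "body": {"targets": [{"dp": [0, -0.001, 0], "turn": [0, 0, 0], "grip": -1}, {"dp": [0, -0.001, 0], "turn": [0, 0, 0], "grip": -1}, {"dp": [0, -0.0015, 0], "turn": [0, 0, 0], "grip": -1}, {"dp": [0, -0.0015, 0], "turn": [0, 0, 0], "grip": -1}, {"dp": [0, -0.002, 0], "turn": [0, 0, 0], "grip": -1}, {"dp": [0, -0.002, 0], "turn": [0, 0, 0], "grip": -1}, {"dp": [0, -0.002, 0], "turn": [0, 0, 0], "grip": -1}, {"dp": [0, -0.002, 0], "turn": [0, 0, 0], "grip": -1}]}}

```text
clock: 5.45
position: [0.564, -0.2204, 0.1881]
ee_rot: [0.441, 0.555, 0.437, -0.554]
contact_force: [5.6, -0.9, 1.1]
width: 0.0129
```

```bash
python3 -c "
from w import *
rep()
b=manip.get_image('side')[70:190,200:340,::-1]
cv2.imwrite('pics/p1.png',cv2.resize(b,(700,600),interpolation=2))"
```

```text
5.45 [ 0.564  -0.2204  0.1881] w 0.0129 F [ 5.59 -0.87  1.09]
turn [-0.27  0.16 -0.34] dp tool [ 0.0042  0.0112 -0.    ]
```

View pics/p1.png

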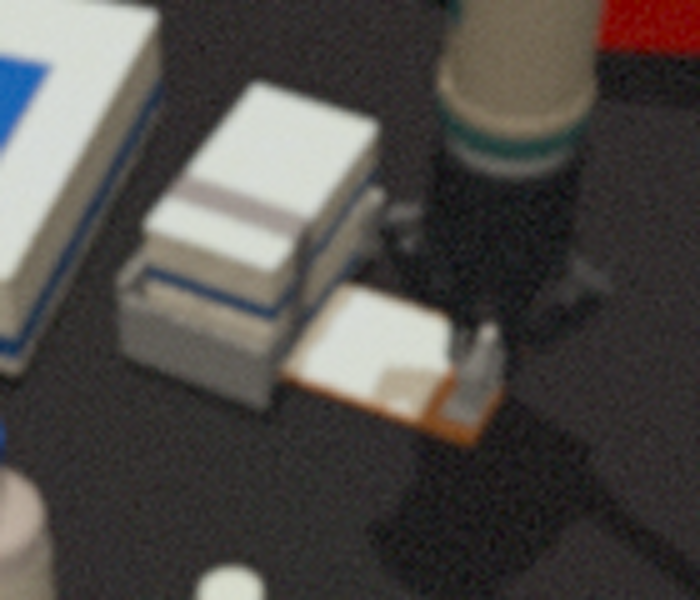

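The board is following. The cartons shifted only about 1 px forward and remain upright. I'll continue.

Emit:
{"method": "arm_command", "body": {"targets": [{"dp": [0, -0.002, 0], "turn": [0, 0, 0], "grip": -1}, {"dp": [0, -0.002, 0], "turn": [0, 0, 0], "grip": -1}, {"dp": [0, -0.002, 0], "turn": [0, 0, 0], "grip": -1}, {"dp": [0, -0.002, 0], "turn": [0, 0, 0], "grip": -1}, {"dp": [0, -0.002, 0], "turn": [0, 0, 0], "grip": -1}, {"dp": [0, -0.002, 0], "turn": [0, 0, 0], "grip": -1}, {"dp": [0, -0.002, 0], "turn": [0, 0, 0], "grip": -1}, {"dp": [0, -0.002, 0], "turn": [0, 0, 0], "grip": -1}]}}

```text
clock: 6.3
position: [0.5487, -0.2169, 0.1881]
ee_rot: [0.441, 0.555, 0.436, -0.554]
contact_force: [7.5, -1.1, 0.6]
width: 0.0126
```

```bash
python3 -c "
from w import *
rep()
b=manip.get_image('side')[70:190,200:340,::-1]
cv2.imwrite('pics/p2.png',cv2.resize(b,(700,600),interpolation=2))"
```

```text
6.3 [ 0.5487 -0.2169  0.1881] w 0.0126 F [ 7.52 -1.07  0.65]
turn [-0.27  0.17 -0.39] dp tool [ 0.0043  0.027  -0.0001]
```

View pics/p2.png

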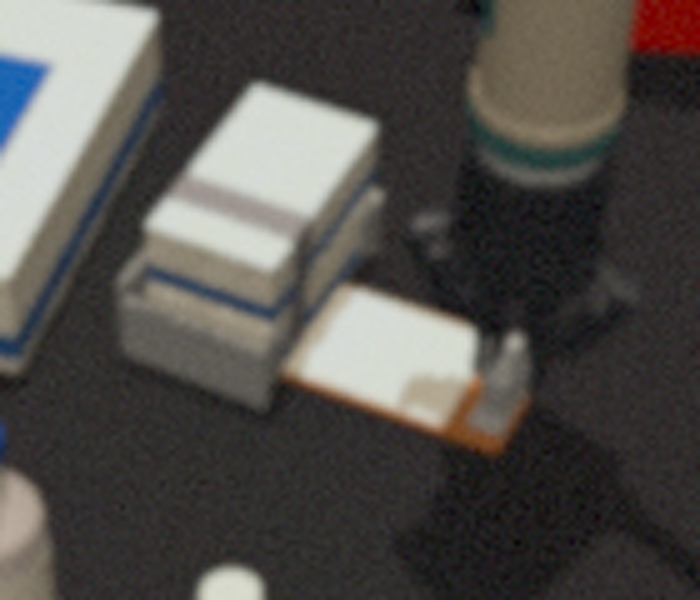

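The cartons have not moved since the last frame, and the pull force is 7.5 N. I'll keep pulling at the same pace.

Emit:
{"method": "arm_command", "body": {"targets": [{"dp": [0, -0.002, 0], "turn": [0, 0, 0], "grip": -1}, {"dp": [0, -0.002, 0], "turn": [0, 0, 0], "grip": -1}, {"dp": [0, -0.002, 0], "turn": [0, 0, 0], "grip": -1}, {"dp": [0, -0.002, 0], "turn": [0, 0, 0], "grip": -1}, {"dp": [0, -0.002, 0], "turn": [0, 0, 0], "grip": -1}, {"dp": [0, -0.002, 0], "turn": [0, 0, 0], "grip": -1}, {"dp": [0, -0.002, 0], "turn": [0, 0, 0], "grip": -1}, {"dp": [0, -0.002, 0], "turn": [0, 0, 0], "grip": -1}]}}

```text
clock: 7.15
position: [0.5331, -0.2132, 0.1881]
ee_rot: [0.441, 0.555, 0.436, -0.554]
contact_force: [6.0, -1.7, 0.1]
width: 0.013
```

Emit:
{"method": "arm_command", "body": {"targets": [{"dp": [0, -0.002, 0], "turn": [0, 0, 0], "grip": -1}, {"dp": [0, -0.002, 0], "turn": [0, 0, 0], "grip": -1}, {"dp": [0, -0.002, 0], "turn": [0, 0, 0], "grip": -1}, {"dp": [0, -0.002, 0], "turn": [0, 0, 0], "grip": -1}, {"dp": [0, -0.002, 0], "turn": [0, 0, 0], "grip": -1}, {"dp": [0, -0.002, 0], "turn": [0, 0, 0], "grip": -1}, {"dp": [0, -0.002, 0], "turn": [0, 0, 0], "grip": -1}, {"dp": [0, -0.002, 0], "turn": [0, 0, 0], "grip": -1}]}}

```text
clock: 7.95
position: [0.5165, -0.2089, 0.1881]
ee_rot: [0.44, 0.554, 0.438, -0.554]
contact_force: [4.8, -1.4, 5.2]
width: 0.0127
```

```bash
python3 -c "
from w import *
rep()
b=manip.get_image('side')[70:190,200:340,::-1]
cv2.imwrite('pics/p3.png',cv2.resize(b,(700,600),interpolation=2))"
```

```text
7.95 [ 0.5165 -0.2089  0.1881] w 0.0127 F [ 4.77 -1.41  5.21]
turn [-0.25  0.13 -0.2 ] dp tool [0.0043 0.0601 0.0003]
```

View pics/p3.png

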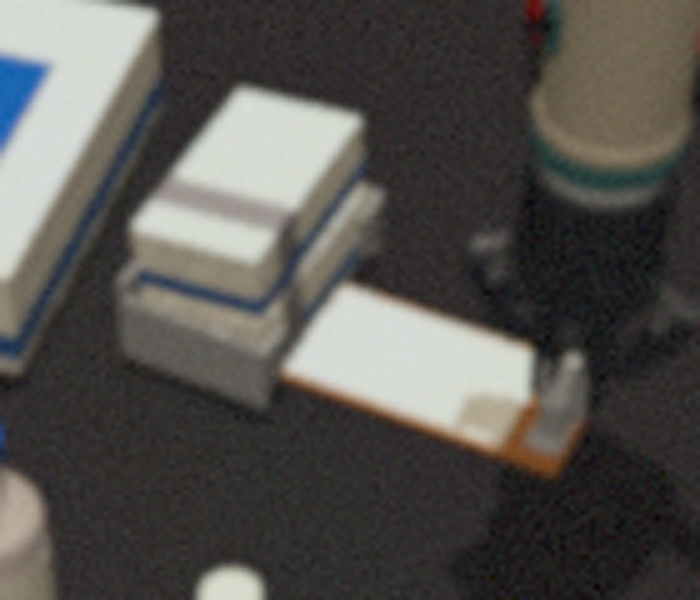

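The stack now leans slightly back, as expected once the board's rear edge passes its centre. It should level out as I continue.

Emit:
{"method": "arm_command", "body": {"targets": [{"dp": [0, -0.002, 0], "turn": [0, 0, 0], "grip": -1}, {"dp": [0, -0.002, 0], "turn": [0, 0, 0], "grip": -1}, {"dp": [0, -0.002, 0], "turn": [0, 0, 0], "grip": -1}, {"dp": [0, -0.002, 0], "turn": [0, 0, 0], "grip": -1}, {"dp": [0, -0.002, 0], "turn": [0, 0, 0], "grip": -1}, {"dp": [0, -0.002, 0], "turn": [0, 0, 0], "grip": -1}, {"dp": [0, -0.002, 0], "turn": [0, 0, 0], "grip": -1}, {"dp": [0, -0.002, 0], "turn": [0, 0, 0], "grip": -1}]}}

```text
clock: 8.8
position: [0.5009, -0.2053, 0.1881]
ee_rot: [0.44, 0.554, 0.438, -0.554]
contact_force: [4.8, -1.2, 5.1]
width: 0.0131
```

```bash
python3 -c "
from w import *
rep()
b=manip.get_image('side')[70:190,200:340,::-1]
cv2.imwrite('pics/p4.png',cv2.resize(b,(700,600),interpolation=2))"
```

```text
8.8 [ 0.5009 -0.2053  0.1881] w 0.0131 F [ 4.78 -1.2   5.08]
turn [-0.25  0.13 -0.2 ] dp tool [0.0044 0.0761 0.0003]
```

View pics/p4.png

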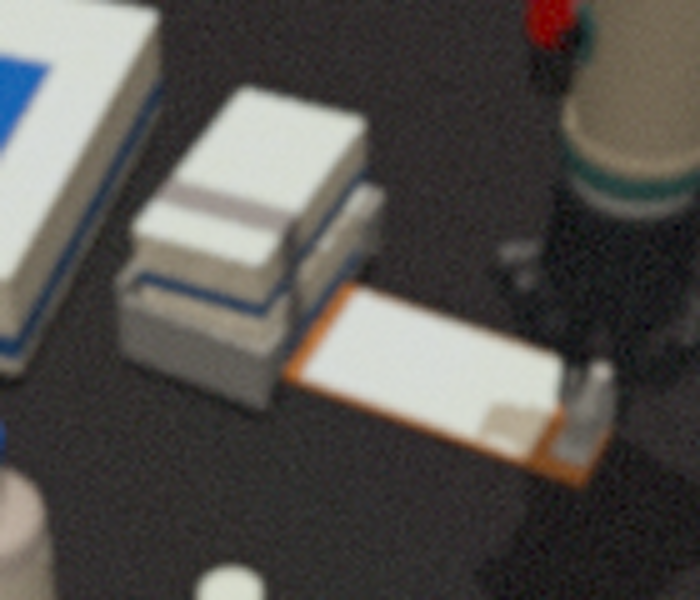

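The stack is stable and the board's rear margin is now visible at (320,330) in the crop, so it is nearly out. I'll carry on.

Emit:
{"method": "arm_command", "body": {"targets": [{"dp": [0, -0.002, 0], "turn": [0, 0, 0], "grip": -1}, {"dp": [0, -0.002, 0], "turn": [0, 0, 0], "grip": -1}, {"dp": [0, -0.002, 0], "turn": [0, 0, 0], "grip": -1}, {"dp": [0, -0.002, 0], "turn": [0, 0, 0], "grip": -1}, {"dp": [0, -0.002, 0], "turn": [0, 0, 0], "grip": -1}, {"dp": [0, -0.002, 0], "turn": [0, 0, 0], "grip": -1}, {"dp": [0, -0.002, 0], "turn": [0, 0, 0], "grip": -1}, {"dp": [0, -0.002, 0], "turn": [0, 0, 0], "grip": -1}]}}

```text
clock: 9.65
position: [0.4852, -0.2016, 0.1881]
ee_rot: [0.44, 0.554, 0.438, -0.554]
contact_force: [3.6, -0.7, 5.8]
width: 0.0127
```

Emit:
{"method": "arm_command", "body": {"targets": [{"dp": [0, -0.003, 0], "turn": [0, 0, 0], "grip": -1}, {"dp": [0, -0.003, 0], "turn": [0, 0, 0], "grip": -1}, {"dp": [0, -0.003, 0], "turn": [0, 0, 0], "grip": -1}, {"dp": [0, -0.003, 0], "turn": [0, 0, 0], "grip": -1}, {"dp": [0, -0.003, 0], "turn": [0, 0, 0], "grip": -1}, {"dp": [0, -0.003, 0], "turn": [0, 0, 0], "grip": -1}, {"dp": [0, -0.002, 0], "turn": [0, 0, 0], "grip": -1}, {"dp": [0, 0, 0], "turn": [0, 0, 0], "grip": -1}]}}

```text
clock: 10.45
position: [0.4655, -0.1969, 0.1881]
ee_rot: [-0.44, -0.554, -0.438, 0.554]
contact_force: [3.8, -1.6, 7.3]
width: 0.0128
```

```bash
python3 -c "
from w import *
rep()
b=manip.get_image('side')[70:190,200:340,::-1]
cv2.imwrite('pics/p5.png',cv2.resize(b,(700,600),interpolation=2))"
```

```text
10.45 [ 0.4655 -0.1969  0.1881] w 0.0128 F [ 3.77 -1.63  7.34]
turn [-0.25  0.13 -0.15] dp tool [0.0044 0.1125 0.0003]
```

View pics/p5.png

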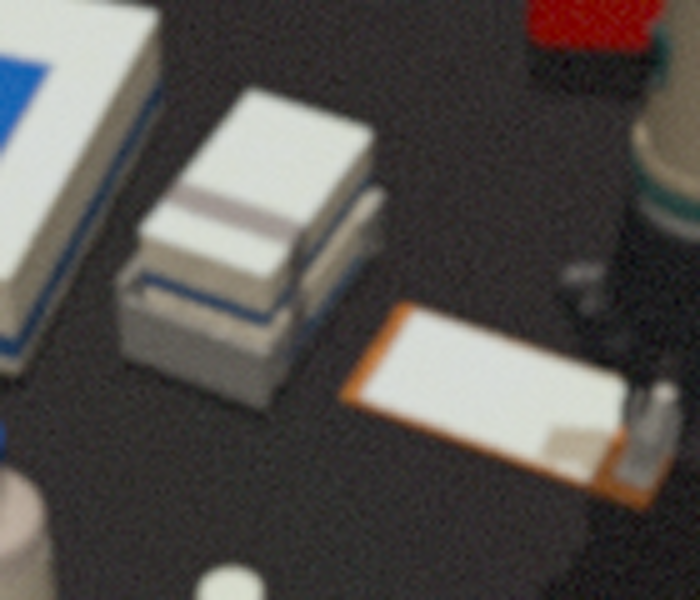

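The board is clear of the stand, with a visible gap, and the stack is upright. I'll release the clip and retreat upward.

Emit:
{"method": "arm_command", "body": {"targets": [{"dp": [0, 0, 0], "turn": [0, 0, 0], "grip": -0.6}, {"dp": [0, 0, 0], "turn": [0, 0, 0], "grip": -0.3}, {"dp": [0, 0, 0], "turn": [0, 0, 0], "grip": 0}, {"dp": [0, 0, 0], "turn": [0, 0, 0], "grip": 0.3}, {"dp": [0, 0, 0], "turn": [0, 0, 0], "grip": 0.3}, {"dp": [0, 0, 0], "turn": [0, 0, 0], "grip": 0.3}]}}

```text
clock: 11.1
position: [0.4655, -0.1968, 0.1873]
ee_rot: [-0.44, -0.554, -0.438, 0.555]
contact_force: [-0.0, 0.0, 0.2]
width: 0.0555
```

Emit:
{"method": "arm_command", "body": {"targets": [{"dp": [-0.01, 0, 0], "turn": [0, 0, 0], "grip": 0.3}, {"dp": [-0.02, 0, 0], "turn": [0, 0, 0], "grip": 0.3}, {"dp": [-0.03, 0, 0], "turn": [0, 0, 0], "grip": 0.3}, {"dp": [-0.03, -0.02, 0], "turn": [0, 0, 0], "grip": 0.3}, {"dp": [-0.03, -0.03, 0], "turn": [0, 0, 0], "grip": 0.3}, {"dp": [-0.03, -0.03, 0], "turn": [0, 0, 0], "grip": 0.3}, {"dp": [-0.02, -0.02, 0], "turn": [0, 0, 0], "grip": 0.3}, {"dp": [0, 0, 0], "turn": [0, 0, 0], "grip": 0.3}]}}

```text
clock: 11.9
position: [0.3665, -0.1729, 0.3605]
ee_rot: [0.442, 0.555, 0.436, -0.554]
contact_force: [1.1, -0.7, 0.1]
width: 0.0553
```

```bash
python3 -c "
from w import *
rep()
a=manip.get_image('top')[:,:,::-1];b=manip.get_image('side')[:,:,::-1]
cv2.imwrite('pics/ftop.png',a);cv2.imwrite('pics/fside.png',b)
cv2.imwrite('pics/f.png',np.vstack([np.hstack([cv2.resize(a[100:280,300:440],(400,300),interpolation=2),cv2.resize(b[75:195,200:360],(400,300),interpolation=2)]),np.hstack([cv2.resize(a,(400,300)),cv2.resize(b,(400,300))])]))"
```

```text
11.9 [ 0.3665 -0.1729  0.3605] w 0.0553 F [ 1.11 -0.68  0.09]
turn [-0.28  0.24 -0.38] dp tool [1.779e-01 2.132e-01 1.000e-04]
```

View pics/f.png

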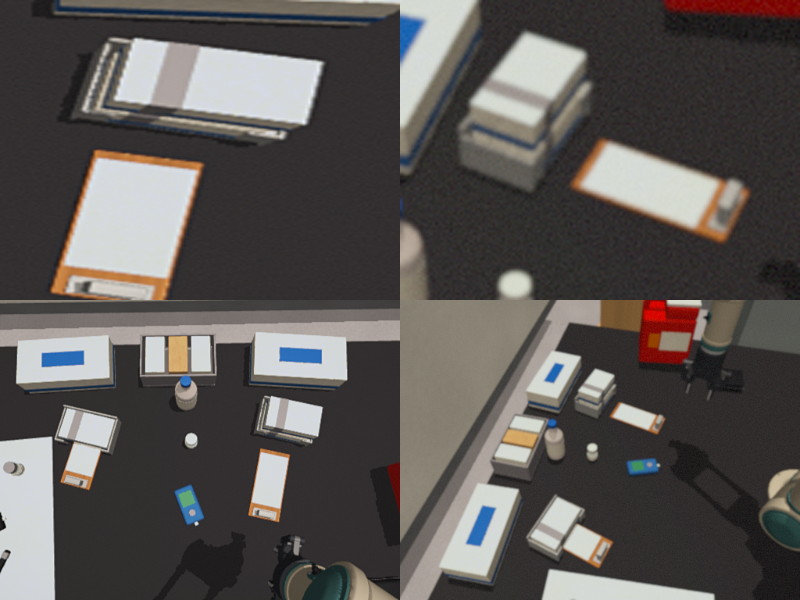

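The top view (left crops) shows the board lying flat and clear, and the stack upright. I'll check the numbers.

```bash
python3 -c "
from w import *
def top(p,z):
  return np.mean([ray('top',*q,z) for q in p],0).round(4)
a=top([(341.5,161),(408.4,174),(347,122),(414,135.5)],.096)
b=top([(300+.35*U,100+.6*V) for U,V in[(130,40),(323,62),(308,125),(105,100)]],.09)
print('top carton before/after',a,b,b-a)
im=cv2.imread('pics/ftop.png')[:,:,::-1].copy()
for f in('top0','ftop'):
  m=orange(cv2.imread(f'pics/{f}.png')[:,:,::-1].copy())
  for c in cv2.findContours(m,0,1)[0]:
    if cv2.contourArea(c)>15:
      r=cv2.minAreaRect(c);print(f,r, ray('top',*r[0],.006).round(4))
for st in range(2):
  s=manip.get_state();print(s['qd'].round(3).max())
"
```

```text
top carton before/after [ 0.6992 -0.268   0.096 ] [ 0.6991 -0.2661  0.09  ] [-1.0e-04  1.9e-03 -6.0e-03]
top0 ((98.72481536865234, 227.0220489501953), (38.99602127075195, 22.691972732543945), 15.068489074707031) [0.5657 0.2896 0.006 ]
top0 ((347.8902282714844, 216.0121612548828), (39.60100555419922, 16.413114547729492), 12.094757080078125) [ 0.5798 -0.2254  0.006 ]
ftop ((338.5564270019531, 269.46435546875), (40.622406005859375, 20.484262466430664), 12.724355697631836) [ 0.4716 -0.1997  0.006 ]
ftop ((98.72481536865234, 227.0220489501953), (38.99602127075195, 22.691972732543945), 15.068489074707031) [0.5657 0.2896 0.006 ]
ftop ((351.358642578125, 195.34576416015625), (38.46122741699219, 6.481626987457275), 7.696051120758057) [ 0.623  -0.2354  0.006 ]
0.041
0.041
```

```bash
python3 -c "
from rig import manip
print(manip.sign_off())"
```

```text
the job is handed in; nothing more can be done
None
```

I drew the clipboard out from under the two stacked cartons and left it lying flat on the bench, clip up and let go. I gripped it by its steel clip, pulled it about 113 mm, then released and moved the arm up and away. I handed the job in after about 12 s of the 32 s; no verdict is reported.

The last checks showed:
- **Clipboard:** its centre is about 0.166 m from the upper carton's centre, against the required 0.13 m from the lower one. I took the upper carton as standing in for the lower, which I did not measure separately.
- **Cartons:** both look upright and stacked. The upper carton's centre is within about 2 mm of where it started. It leaned back slightly partway through the pull and levelled out when the board cleared.
- **Other clipboard:** its position in the top image is identical before and after.
- **Forces:** the pull force read at most about 7.5 N at the end of each move.

No check failed. The only disagreement was between the two cameras at the start, when they differed by about 4 mm on the position of the board's front edge. It did not affect the grasp.

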